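# Unlock the kitchen label printer and hold its cover open for a new roll

## Task

The label printer on the counter needs a new roll: press the head-lock lever at the right of its front all the way down, then lift the cover by its front tab to about 60 degrees from closed. Its worn hinge no longer stays up, so do not let the cover drop, and finish while still holding it there, steady, with my two hands left free for the roll; leave the other things on the counter where they are.

Things in the scene. Friction and masses are not known exactly. Their poses are not given: they have to be found in the camera images.
- printer: Grey desktop label printer, fixed to the counter: 215 mm deep (its x), 180 mm wide (its y), 152 mm high. Origin at the centre of its underside; its x axis points from its front to its back, so the front faces -x, roughly towards the robot; z up. Only position and yaw vary. The upper shell is a hinged cover; only the cover's tab and the lever pad stand out in front.
- cover (a joint): Angle of the cover about its hinge, which lies along the printer's y at the back: 0 is shut, 1.05 rad is 60 degrees, the stop is at 1.75. Locked shut until the lever is down. It weighs about 0.5 kg (varies by a quarter), has almost no hinge friction and falls shut when let go: it takes about 1 to 3 N at the tab to carry it.
- tab (a point): Grip point in the lift tab, a flat tongue at the middle of the cover's front edge: 44 mm wide (along the printer's y), 12 mm thick, reaching 15 mm further forward and 29 mm back to the cover's edge; free beside, above and below. Shut, the point is 217 mm in front of the hinge line and 118 mm above the counter. Pinched by its side edges the tab can turn between the fingers as the cover rises.
- cover_hinge (a point): Middle of the cover's hinge line, at the back of the printer, 85 mm behind the printer's origin and 118 mm above the counter. The tab moves on a circle of 217 mm radius about it, up and towards the back.
- lever (a joint): Angle of the head-lock lever: about 0 (up to 0.12) is up and locked, 0.9 rad is all the way down at its stop. It stays where it is left by friction: about 2 N on its pad moves it.
- lever_pad (a point): Middle of the top face of the thumb pad at the free end of the black head-lock lever, on the printer's right side (its -y) at the front corner. Pad 24 mm long, 22 mm wide, 7 mm thick, in front of the printer's front face. Lever up, it points forward and 45 degrees upward; all the way down it points forward, 7 degrees below level, this point then being about 48 mm lower.
- lever_pivot (a point): Pivot of the lever, 95 mm above the counter; the lever turns about the printer's y axis here and its pad is 60 mm from it.
- roll_center (a point): Centre of a spare roll of labels, a white ring 90 mm across and 58 mm high lying flat; loose bystander.
- tin_center (a point): Centre of an upright food tin, 74 mm across and 110 mm high; loose bystander.
- tub_center (a point): Centre of a closed white takeaway tub, 126 by 176 mm and 57 mm high; loose bystander.

How it is judged:
On the way, in this order (a step that is already met when the one before it is completed fails the run):
1. the head-lock lever is pressed all the way down (0.75 rad or more) while the cover is still shut (value of joint lever above 0.75 rad and value of joint cover below 0.06 rad), for 0.2 s.
2. the robot carries the cover past 30 degrees (value of joint cover above 0.52 rad and contact force between any of the fingers, the arm and cover above 0.3 N), for 0.1 s.
At the end, for the whole second after the job is handed in: The cover stands still at 60 degrees from closed, give or take 7 degrees, carried by the robot alone, which is still holding it (contact of more than 0.3 N), and the lever is still down (0.7 rad or more) (value of joint cover between 0.925 and 1.17 rad and velocity of joint cover between -0.08 and 0.08 rad/s and contact force between any of the fingers, the arm and cover above 0.3 N and value of joint lever above 0.7 rad); the arm keeps its last pose, push and grip.
It fails at once if the cover is dropped or slammed (closing faster than 1.5 rad/s) (velocity of joint cover below -1.5 rad/s).
It fails at once if a thing on the counter is shifted by more than 25 mm (distance of any of roll_center, tin_center, tub_center from where it was at the start of the episode above 0.025 m).
It also fails if it takes over 51 s, if anything falls off the work surface, if the arm or the gripper's body presses on something with over 40 N, if the wrist force passes 120 N, or if a joint passes its speed limit or range.

## Robot

A 7-joint arm with a two-finger parallel gripper is mounted at the origin on the work surface. World frame = base frame: x ahead of the robot, y to its left, z up, the work surface at z = 0. Lengths are in m, angles in rad, forces in N, time in s.
With the tool pointing down it reaches from about 0.425 to 0.95 m from the base axis. Payload 4.7 kg.
Tool frame: the origin (TCP) lies on the centre line of the jaws, within the pads' length; the fingertips stand robot.nose_length ahead of it and the grasp point (between the pads) lies 8 mm behind it (robot.nose_length is the distance from the TCP to the fingertips, in m); z points along the fingers, x is the direction in which the jaws open and shut, and the axes are right-handed (so a half turn about z gives the same grasp; the last joint's range is limited). The gripper opens to 85 mm and grips with 20 to 120 N. Pads are 22 mm wide; open, the fingers measure 114 mm over their backs; the gripper's body (76 mm by 85 mm) begins 54 mm behind the grasp point. The pads swing forward as they close: fully open they stand 13 mm farther back than shut.
Start: joints at [-1.258, 0.469, -0.049, 1.532, 0.024, 1.141, -0.082], TCP at [0.226, 0.636, 0.242] pointing down, gripper open.
Joint ranges: [-2.59, 2.59], [-0.33, 1.99], [-1.39, 1.29], [0.1, 2.45], [-1.04, 4.18], [0.21, 1.99], [-2.66, 2.66]. Speed limits (rad/s): [2.57, 2.57, 3.14, 3.14, 3.14, 3.14, 3.14].

## Interface

Orientations are given as [roll, pitch, yaw] about the fixed x, y, z axes, in that order (R = Rz(yaw) Ry(pitch) Rx(roll)).
In Python, from plant import robot gives the robot as it stands. Calls block until the motion is done:
- robot.goto(position, orientation): joint-space move of the TCP to a pose.
- robot.move_straight(position, vel=0.15, attitude=None, contact_N=None): straight line of the TCP; attitude=None keeps the orientation; vel is the mean speed in m/s. With contact_N (N) it stops when the force on the tool has changed by that much, and returns True; else False.
- robot.move_joints(angles): joint-space move.
- robot.grip(opening, strength=None): opening from 0.0 (shut) to 1.0 (fully open); strength is the grip in N (None keeps the last); returns when the fingers have stopped.
- robot.sleep(seconds).
- robot.inverse_kinematics(position, orientation): joint angles nearest the present ones, or None.
- robot.sense(): the state.
- robot.grab_frame(name): name is "side" or "top" or "wrist"; returns a dict with "image" (480x640x3 uint8, red, green, blue), "range_z" (480x640 float32, m along the optical axis (not along the pixel's ray), 0 where there is no reading), "fx", "fy", "cx", "cy" (pixels), "dist_coeffs" ([k1, k2, p1, p2, k3] as OpenCV has them; the pictures are not rectified), "R" (3x3) and "t" (3): a world point X has camera coordinates R X + t. Camera axes: x right, y down, z forward; pixel columns grow to the right and rows downward; lengths in m; the calibration is good to about 2 mm. A picture is of the moment at which its call begins.
A pose or a line that the arm cannot do raises robot.IKError and nothing moves.
- robot.close_job(): hands the job in, once; it reports no verdict.
The state is a dict: "t": time; "joint_pos": joint angles; "joint_velocities": joint speeds; "effort": joint torques, N m; "tcp_pos": TCP position; "tcp_rot": TCP orientation; "wrist_force": force on the tool from outside, world axes, zero at the start; "torque": the same for the moment, N m; "opening": opening from 0.0 (shut) to 1.0 (fully open).
Only numpy, scipy, OpenCV 4.12 (cv2) and the standard library are available. Lean on these libraries where they do the work, as an engineer would, in place of code of your own. Each camera call takes 0.05 s, during which the arm holds its last target.

## Working session

There is one attempt and no reset: what is moved stays moved. The work goes in short steps, each a Python script; the robot and the scene stay as the last script left them, time stands still between calls to the robot, and variables do not carry over. Pictures are saved under pics/ and viewed, and the job is handed in when it is done.

```bash
ls; mkdir -p pics; python3 - <<'E'
from plant import robot
import cv2,numpy as np
s=robot.sense();print(s['t'],s['tcp_pos'],s['tcp_rot'],s['wrist_force'],s['opening'],robot.nose_length)
for n in ['side','top','wrist']:
    f=robot.grab_frame(n)
    cv2.imwrite(f'pics/{n}0.png',f['image'][:,:,::-1])
    np.savez(f'pics/{n}0.npz',**f)
    print(n,f['fx'],f['fy'],f['cx'],f['cy'],f['dist_coeffs'],(-f['R'].T@f['t']).round(3),f['R'].round(3).tolist(),(f['range_z']>0).mean())
E
```

```text
pics
0.0 [0.22600529 0.63541833 0.24125214] [3.14151378e+00 1.98458539e-03 1.22911063e+00] [-0.59657721 -0.21096837 -0.37960429] 0.9991876811977602 0.011
side 590.8464525941362 590.8464525941362 324.9839186682626 233.68602597472147 [-0.14364537  0.          0.          0.          0.        ] [ 0.234 -0.92   0.775] [[0.942, -0.336, 0.004], [-0.183, -0.522, -0.833], [0.282, 0.784, -0.553]] 0.996142578125
top 544.3584877850685 544.3584877850685 312.04129423019043 236.9535562818172 [0.00631266 0.         0.         0.         0.        ] [0.382 0.028 1.099] [[0.073, -0.997, -0.006], [-0.974, -0.07, -0.213], [0.212, 0.021, -0.977]] 0.9960481770833334
wrist 336.5715483796085 336.5715483796085 322.2190844728864 238.2477209866211 [-0.04504951  0.          0.          0.          0.        ] [0.147 0.664 0.373] [[0.336, 0.942, -0.001], [0.892, -0.317, 0.322], [0.303, -0.109, -0.947]] 0.9957779947916666
```

View pics/side0.png

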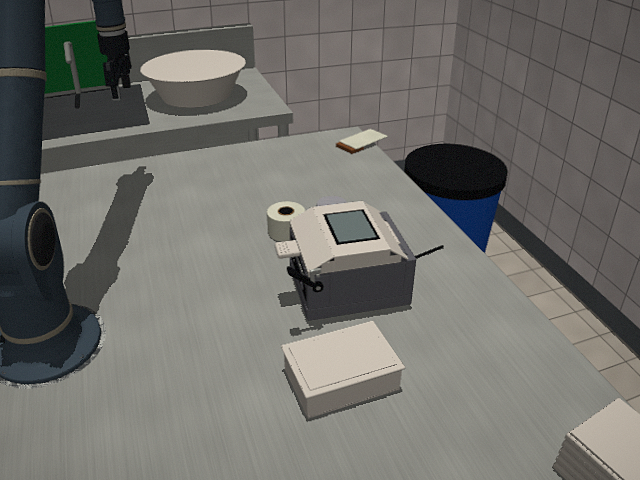

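View pics/top0.png

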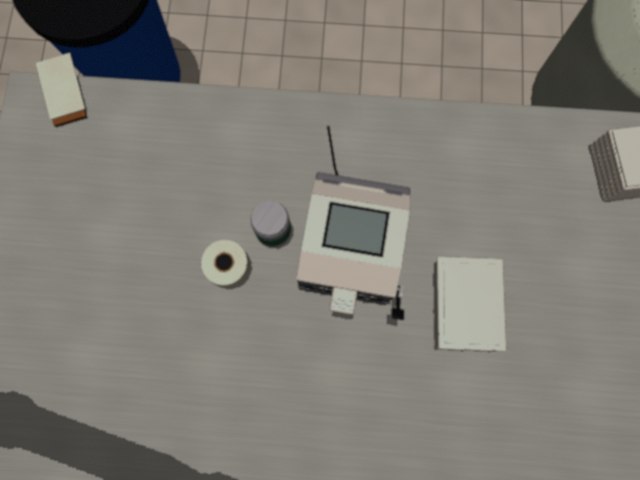

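View pics/wrist0.png

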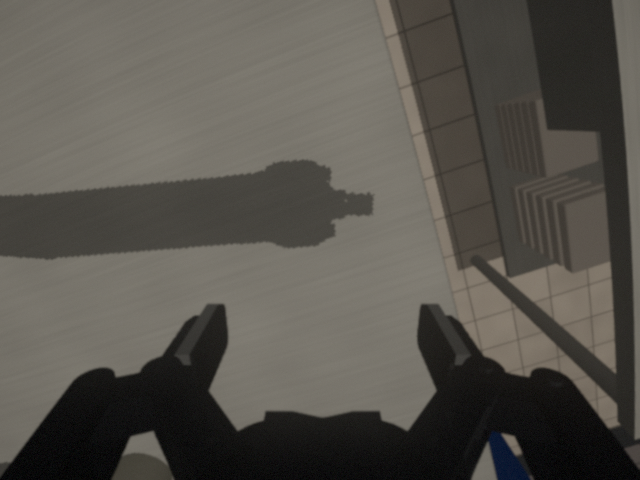

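The top view shows the tab at about (344,301), the black lever pad at (398,313), the roll at (224,262), the tin at (271,222) and the tub at (470,304). In the side view the tab is near (287,249), the lever near (305,278), and the tin is hidden behind the printer. I'll triangulate these next.

```bash
cat > h.py <<'E'
import numpy as np,cv2
def K(f): return np.array([[f['fx'],0,f['cx']],[0,f['fy'],f['cy']],[0,0,1]],float)
def norm(f,p): return cv2.undistortPoints(np.array(p,float).reshape(-1,1,2),K(f),np.array(f['dist_coeffs'])).reshape(-1,2)
def tri(f,p,g,q):
    P=lambda f:np.hstack([f['R'],np.array(f['t']).reshape(3,1)])
    X=cv2.triangulatePoints(P(f),P(g),norm(f,p).T,norm(g,q).T); return (X[:3]/X[3]).T
def depth(f,p):
    p=np.atleast_2d(p); z=np.array([f['range_z'][int(round(v)),int(round(u))] for u,v in p])
    n=norm(f,p); return (np.c_[n,np.ones(len(n))]*z[:,None]-np.array(f['t']).ravel())@f['R']
def plane(f,p,z):
    n=norm(f,p); d=np.c_[n,np.ones(len(n))]@f['R']; c=-f['R'].T@np.array(f['t']).ravel()
    return c+d*((z-c[2])/d[:,2])[:,None]
def proj(f,X):
    return cv2.projectPoints(np.atleast_2d(X).astype(float),cv2.Rodrigues(f['R'])[0],np.array(f['t'],float),K(f),np.array(f['dist_coeffs']))[0].reshape(-1,2)
def cloud(f):
    v,u=np.mgrid[0:480,0:640]; p=np.c_[u.ravel(),v.ravel()]
    n=norm(f,p); return ((np.c_[n,np.ones(len(n))]*f['range_z'].ravel()[:,None]-np.array(f['t']).ravel())@f['R']).reshape(480,640,3)
E
python3 - <<'E'
from h import *
T=np.load('pics/top0.npz');S=np.load('pics/side0.npz')
np.set_printoptions(precision=4,suppress=True)
print('depth top tab',depth(T,[(344,296),(344,301),(344,308)]))
print('side tab',depth(S,[(287,249)]))
print('pad',depth(T,[(398,313)]))
print('roll',depth(T,[(224,245),(210,262)]),'tin',depth(T,[(271,215)]),'tub',depth(T,[(470,304)]))
a=T['image'][260:340,280:430];cv2.imwrite('pics/topz.png',cv2.resize(a,None,fx=5,fy=5,interpolation=cv2.INTER_CUBIC)[:,:,::-1])
a=S['image'][190:330,250:430];cv2.imwrite('pics/sidez.png',cv2.resize(a,None,fx=4,fy=4,interpolation=cv2.INTER_CUBIC)[:,:,::-1])
E
```

```text
depth top tab [[ 0.4903 -0.0161  0.1229]
 [ 0.4813 -0.0166  0.1243]
 [ 0.4688 -0.0173  0.1248]]
side tab [[ 0.4782 -0.0266  0.1265]]
pad [[ 0.4656 -0.1113  0.1399]]
roll [[0.5801 0.2208 0.0575]
 [0.5444 0.244  0.0588]] tin [[0.6334 0.1291 0.1109]] tub [[ 0.4995 -0.2584  0.0602]]
```

View pics/topz.png

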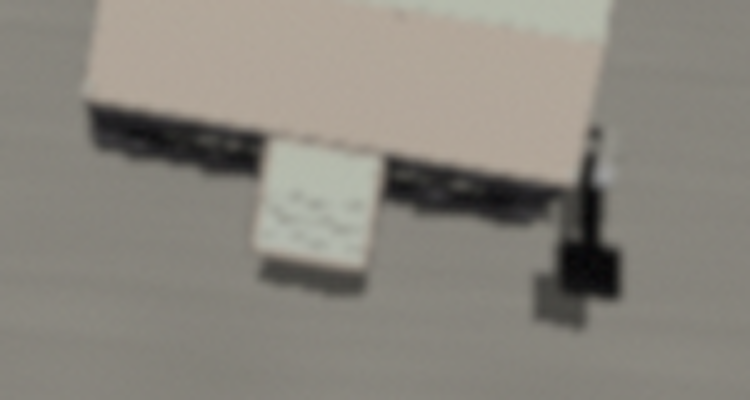

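View pics/sidez.png

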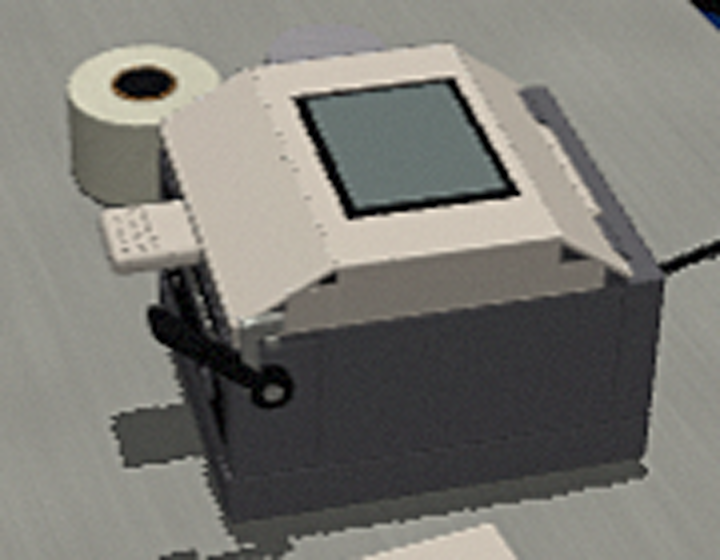

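```bash
python3 - <<'E'
from h import *
np.set_printoptions(precision=4,suppress=True)
T=np.load('pics/top0.npz');S=np.load('pics/side0.npz')
t=lambda x,y:(280+(x+.5)/5-.5,260+(y+.5)/5-.5)
s=lambda x,y:(250+(x+.5)/4-.5,190+(y+.5)/4-.5)
# tab front-left(+y), front-right(-y) top corners
X=tri(T,[t(255,250),t(362,268)],S,[s(103,211),s(114,266)]);print('tab front corners',X)
C=cloud(T);im=T['image'].astype(int)
# tab mask: bright, height .1-.135, near
m=(im.min(2)>130)&(C[...,2]>.10)&(C[...,2]<.14)&(abs(C[...,1]+.017)<.035)&(C[...,0]>.45)&(C[...,0]<.505)
n,l,st,c=cv2.connectedComponentsWithStats(m.astype(np.uint8));print(st[1:],c[1:])
P=C[m];print('tab pts',P.mean(0),np.percentile(P,[2,50,98],axis=0))
# plane-cast mask outline at z=.124
v,u=np.nonzero(m);Q=plane(T,np.c_[u,v],.124);r=cv2.minAreaRect(Q[:,:2].astype(np.float32)*1000);print(r)
# cover+body footprint, dark pad
hi=(C[...,2]>.05)&(C[...,2]<.17)&(C[...,0]>.45)&(C[...,0]<.78)&(abs(C[...,1]+.03)<.13)
pad=(im.max(2)<45)&(C[...,2]>.07)&(C[...,0]<.478)&(C[...,1]<-.08)&(C[...,1]>-.14)
print('pad',pad.sum(),C[pad].mean(0),C[pad].min(0),C[pad].max(0))
v,u=np.nonzero(pad);print(u.min(),u.max(),v.min(),v.max(),u.mean(),v.mean())
# top flat cover face for yaw : bright pixels z>0.14
m=(C[...,2]>.138)&hi&(C[...,0]>.5); r=cv2.minAreaRect(C[m][:,:2].astype(np.float32)*1000);print('cover top',r,np.percentile(C[m][:,2],[5,50,95]))
# cover front edge line
E1=depth(T,[t(100,95),t(560,175)]);print('front edge',E1, np.degrees(np.arctan2(*(E1[0]-E1[1])[[0,1]])))
# back strip corners of body
print(depth(T,[(318,178),(408,190)]))
E
```

```text
tab front corners [[ 0.4643  0.0062  0.1238]
 [ 0.4599 -0.0322  0.1182]]
[[330 288  35  25 563]] [[343.5755 299.5027]]
tab pts [ 0.484  -0.0157  0.1237] [[ 0.4636 -0.0382  0.1198]
 [ 0.4837 -0.0156  0.1238]
 [ 0.5044  0.0055  0.1278]]
((484.7580261230469, -21.53357696533203), (55.6912727355957, 45.8447265625), 84.74811553955078)
pad 113 [ 0.4656 -0.1097  0.1387] [ 0.4563 -0.1192  0.1219] [ 0.4776 -0.1004  0.1483]
392 402 307 318 396.98230088495575 313.0265486725664
cover top ((599.239990234375, -32.86125183105469), (190.26596069335938, 163.11358642578125), 83.70406341552734) [0.1404 0.1517 0.1555]
front edge [[ 0.5151  0.0655  0.1284]
 [ 0.4987 -0.1007  0.1256]] 5.64001775650229
[[ 0.7093  0.0461  0.1198]
 [ 0.6965 -0.1233  0.1236]]
```

Yaw is about -5.6°, the tab grip point about (0.478, -0.017, 0.118), and the lever pad about (0.466, -0.110, 0.139). I'll move in and check these with the wrist camera from two places.

```bash
python3 - <<'E'
from plant import robot
from h import *
np.set_printoptions(precision=4,suppress=True)
yaw=1.473
for i,p in enumerate([[.45,-.06,.30],[.45,-.11,.24]]):
    if i==0: robot.goto(p,[np.pi,0,yaw])
    else: robot.move_straight(p)
    f=robot.grab_frame('wrist');np.savez(f'pics/w{i+1}.npz',**f);cv2.imwrite(f'pics/w{i+1}.png',f['image'][:,:,::-1])
    s=robot.sense();print(s['t'],s['tcp_pos'],s['tcp_rot'],s['joint_pos'],s['wrist_force'])
robot.grip(0.0,30)
print(robot.sense()['t'],robot.sense()['opening'])
E
```

```text
2.7917 [ 0.4503 -0.0593  0.2999] [-3.1415  0.0002  1.4745] [-0.5724  0.0321  0.6369  1.9807 -0.0208  1.1353  1.5475] [ 0.0097  0.6578 -0.2296]
3.5083 [ 0.4506 -0.1094  0.2406] [ 3.1405 -0.0003  1.4741] [-0.4757  0.1284  0.6929  2.0468 -0.098   0.9969  1.7405] [-0.1809 -0.0401  0.3598]
4.275 -0.0006591695845840609
```

View pics/w1.png

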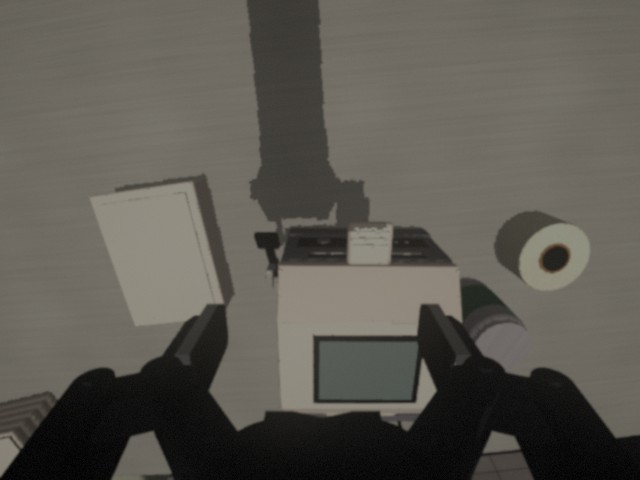

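View pics/w2.png

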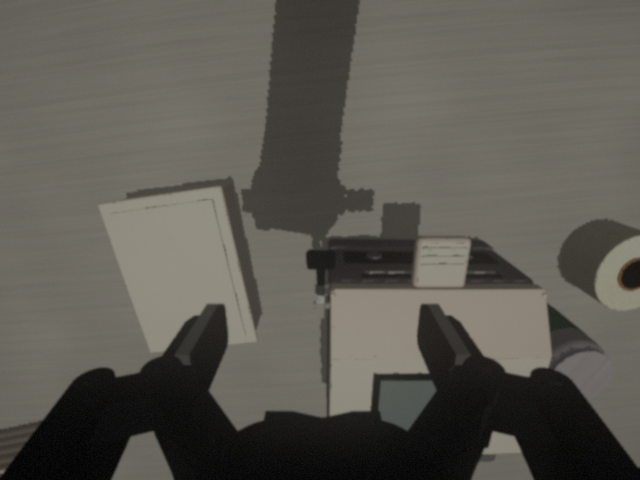

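In w1 (image right is +y) the tab spans about (347-391, 224-263) and the pad is at (267,239). In w2 the tab spans about (414-469, 238-287) and the pad is at (319,260). The cover's front edge runs level along the image row, so the tool's yaw matches the printer's.

```bash
python3 - <<'E'
from h import *
np.set_printoptions(precision=4,suppress=True)
A=np.load('pics/w1.npz');B=np.load('pics/w2.npz');T=np.load('pics/top0.npz')
for n,f,box in (('w1',A,(330,215,410,275)),('w2',B,(395,228,485,300))):
    a=f['image'][box[1]-5:box[3]+5,box[0]-110:box[2]]
    cv2.imwrite(f'pics/{n}z.png',cv2.resize(a,None,fx=4,fy=4,interpolation=cv2.INTER_CUBIC)[:,:,::-1]);print(n,'off',box[0]-110,box[1]-5)
for n,f,tb,pb in (('w1',A,(0,0),(267,239)),('w2',B,(0,0),(319,260))):
    C=cloud(f);im=f['image'].astype(int)
    m=(im.min(2)>95)&(C[...,2]>.10)&(C[...,2]<.135)&(abs(C[...,1]+.017)<.04)&(C[...,0]>.45)&(C[...,0]<.495)
    P=C[m];print(n,'tab',m.sum(),P.mean(0),np.percentile(P,[1,99],axis=0))
    # side edges at x .465-.49
    for x0 in (.465,.475,.485):
        q=P[abs(P[:,0]-x0)<.005]; print('  y range at',x0,q[:,1].min(),q[:,1].max(),'mid',(q[:,1].min()+q[:,1].max())/2)
    p=(C[...,2]>.115)&(C[...,2]<.16)&(abs(C[...,1]+.11)<.025)&(C[...,0]<.485)&(C[...,0]>.43)
    P=C[p];print(n,'pad',p.sum(),P.mean(0),np.percentile(P,[2,98],axis=0)); print(depth(f,[pb]))
X=tri(A,[(267,239),(348,224.5),(391,224.5)],B,[(319,260),(416,238),(469,238)]);print('tri w1w2 pad, tab front corners',X)
X=tri(T,[(397.4,313.3)],B,[(319,260)]);print('tri top/w2 pad',X)
E
```

```text
w1 off 220 210
w2 off 285 223
w1 tab 1274 [ 0.4794 -0.0148  0.1238] [[ 0.464  -0.0358  0.1217]
 [ 0.4947  0.0063  0.126 ]]
  y range at 0.465 -0.0340988834949768 0.0077833586936465705 mid -0.013157762400665114
  y range at 0.475 -0.03501935824651029 0.006280210979021806 mid -0.014369573633744243
  y range at 0.485 -0.03650917706073819 0.006091480678265393 mid -0.015208848191236399
w1 pad 467 [ 0.4651 -0.1107  0.1377] [[ 0.4544 -0.1211  0.1247]
 [ 0.4828 -0.1004  0.1445]]
[[ 0.4607 -0.1097  0.1425]]
w2 tab 2019 [ 0.4775 -0.0158  0.1238] [[ 0.461  -0.0359  0.1213]
 [ 0.4947  0.0056  0.126 ]]
  y range at 0.465 -0.034366858355080215 0.00729867318202579 mid -0.013534092586527213
  y range at 0.475 -0.035850387359248184 0.006796911026415385 mid -0.014526738166416399
  y range at 0.485 -0.03709725563334452 0.005548843370442271 mid -0.015774206131451123
w2 pad 638 [ 0.4641 -0.1114  0.1385] [[ 0.4544 -0.1215  0.1264]
 [ 0.4827 -0.1009  0.1444]]
[[ 0.4617 -0.1123  0.1415]]
tri w1w2 pad, tab front corners [[ 0.465  -0.1124  0.1316]
 [ 0.4616 -0.034   0.1157]
 [ 0.464   0.0069  0.1208]]
tri top/w2 pad [[ 0.466  -0.1122  0.1306]]
```

View pics/w2z.png

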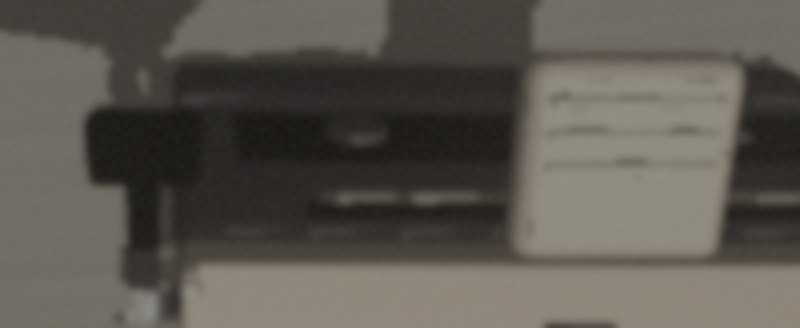

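```bash
python3 - <<'E'
from plant import robot
from h import *
np.set_printoptions(precision=4,suppress=True)
robot.move_straight([.464,-.111,.165])
print(robot.move_straight([.446,-.1095,.088],vel=.04,contact_N=14))
s=robot.sense();print(s['t'],s['tcp_pos'],s['wrist_force'])
robot.sleep(.4)
s=robot.sense();print(s['t'],s['tcp_pos'],s['wrist_force'])
f=robot.grab_frame('side');np.savez('pics/s1.npz',**f)
cv2.imwrite('pics/s1.png',cv2.resize(f['image'][190:330,250:430],None,fx=4,fy=4,interpolation=cv2.INTER_CUBIC)[:,:,::-1])
E
```

```text
True
6.3917 [ 0.4497 -0.1099  0.1022] [-2.9339  1.1246 14.7198]
6.7917 [ 0.4497 -0.1099  0.1023] [-3.3906 -0.038  11.2509]
```

View pics/s1.png

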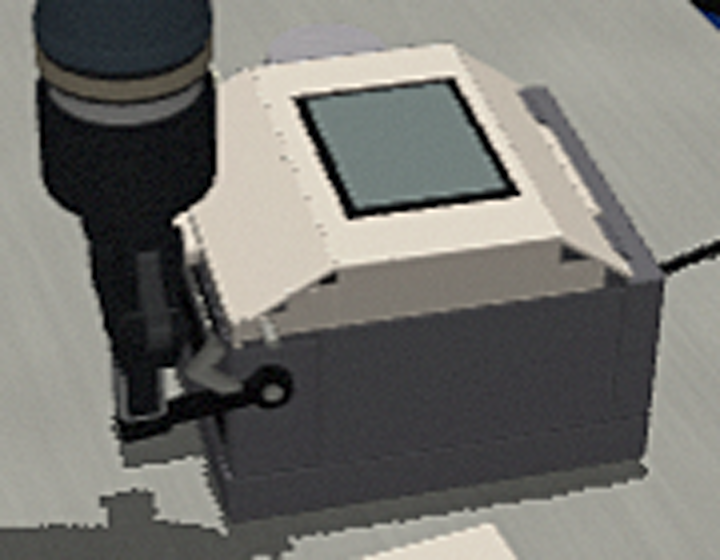

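The lever is down: it now runs from the pivot at about (272,388) to the pad at about (135,425) in the crop. The tip stopped at z≈0.091 with 11-14 N on it, which fits the stop. Next I'll back off and go to the tab.

```bash
python3 - <<'E'
from plant import robot
from h import *
np.set_printoptions(precision=4,suppress=True)
robot.move_straight([.4497,-.1099,.19])
robot.move_straight([.4765,-.0150,.20])
robot.grip(1.0,40)
f=robot.grab_frame('wrist');np.savez('pics/w3.npz',**f);cv2.imwrite('pics/w3.png',f['image'][:,:,::-1])
s=robot.sense();print(s['t'],s['tcp_pos'],s['tcp_rot'],s['wrist_force'],s['opening'])
C=cloud(f);im=f['image'].astype(int)
m=(im.min(2)>80)&(C[...,2]>.10)&(C[...,2]<.135)&(abs(C[...,1]+.017)<.04)&(C[...,0]>.45)&(C[...,0]<.495)
P=C[m];print(m.sum(),P.mean(0),np.percentile(P,[1,99],axis=0))
p=(C[...,2]>.06)&(C[...,2]<.16)&(abs(C[...,1]+.11)<.025)&(C[...,0]<.475)&(C[...,0]>.42)
print('pad',C[p].mean(0),C[p].max(0))
E
```

```text
9.225 [ 0.4765 -0.015   0.2   ] [-3.1414 -0.0001  1.473 ] [-0.6441  0.1828  0.1216] 1.0003374118559634
1888 [ 0.4796 -0.0144  0.1237] [[ 0.4624 -0.0337  0.122 ]
 [ 0.4947  0.0045  0.1257]]
pad [ 0.4542 -0.1094  0.0926] [ 0.475  -0.0979  0.1157]
```

View pics/w3.png

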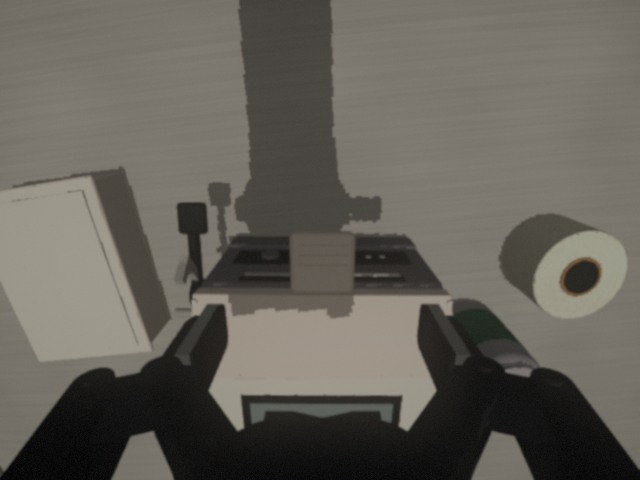

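The tab at (323,262) is centred between the fingers, and the pad at (192,217) is low. I'll descend and grip.

```bash
python3 - <<'E'
from plant import robot
from h import *
np.set_printoptions(precision=4,suppress=True)
print(robot.move_straight([.4765,-.0150,.110],vel=.08,contact_N=10))
s=robot.sense();print(s['t'],s['tcp_pos'],s['wrist_force'])
robot.grip(0.0,40)
s=robot.sense();print(s['t'],s['tcp_pos'],s['wrist_force'],s['opening'])
for n in ('wrist','side'):
    f=robot.grab_frame(n);cv2.imwrite(f'pics/g_{n}.png',f['image'][:,:,::-1])
# check IK along arc
ex=np.array([np.cos(-.098),np.sin(-.098),0]);g=np.array([.4775,-.015,.118]);h=g+.217*ex
for a in (.3,.6,.9,1.05):
    p=h-.217*np.cos(a)*ex+[0,0,.217*np.sin(a)-.008]; print(a,p,robot.inverse_kinematics(p,[np.pi,0,1.473]))
E
```

```text
False
10.5 [ 0.4769 -0.015   0.1104] [ 0.0625  0.19   -0.2187]
10.9583 [ 0.4766 -0.0152  0.1104] [-1.1451 -0.0418  5.6079] 0.5145081954226719
0.3 [ 0.4871 -0.0159  0.1741] [-0.5835  0.2732  0.6341  2.0712 -0.2125  0.8597  1.6456]
0.6 [ 0.5152 -0.0187  0.2325] [-0.6078  0.2468  0.6745  1.949  -0.1816  1.0058  1.6227]
0.9 [ 0.5592 -0.023   0.28  ] [-0.5926  0.2847  0.6995  1.7949 -0.2009  1.1342  1.6456]
1.05 [ 0.586  -0.0257  0.2982] [-0.5695  0.3227  0.7039  1.7101 -0.2229  1.1906  1.6653]
```

View pics/g_wrist.png

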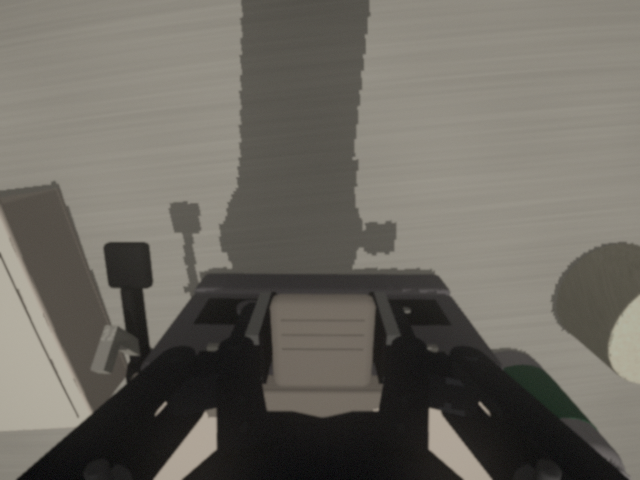

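View pics/g_side.png

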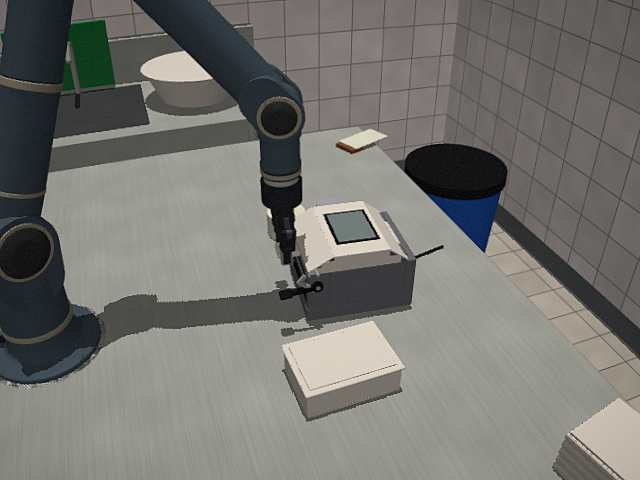

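The grip opening is 43.7 mm, which matches the 44 mm tab. The pads sit on its side edges at (270/375, 340) in the wrist view. I'll lift along the arc.

```bash
python3 - <<'E'
from plant import robot
from h import *
np.set_printoptions(precision=3,suppress=True)
s=robot.sense();p0=np.array(s['tcp_pos'])
ex=np.array([np.cos(-.098),np.sin(-.098),0]);h=p0+.217*ex
for a in np.linspace(0,.6,5)[1:]:
    p=h-.217*np.cos(a)*ex+[0,0,.217*np.sin(a)]
    robot.move_straight(p,vel=.08)
    s=robot.sense();print(round(a,3),s['t'],s['tcp_pos']-p,s['wrist_force'],s['torque'],s['opening'])
f=robot.grab_frame('side');np.savez('pics/s2.npz',**f);cv2.imwrite('pics/s2.png',cv2.resize(f['image'][130:330,210:430],None,fx=3,fy=3)[:,:,::-1])
E
```

```text
0.15 11.6167 [ 0. -0. -0.] [ 2.324 -0.777 -3.951] [-0.101 -0.3   -0.299] 0.508249944043843
0.3 12.175 [ 0. -0. -0.] [ 3.149 -0.921 -4.367] [-0.192 -0.507 -0.165] 0.5062806276371271
0.45 12.7333 [-0. -0. -0.] [ 3.753 -0.044 -4.072] [-0.243 -0.497 -0.159] 0.5098113893306828
0.6 13.2917 [-0. -0. -0.] [ 1.775 -0.898 -3.818] [-0.392 -0.339 -0.169] 0.5085532261693874
```

View pics/s2.png

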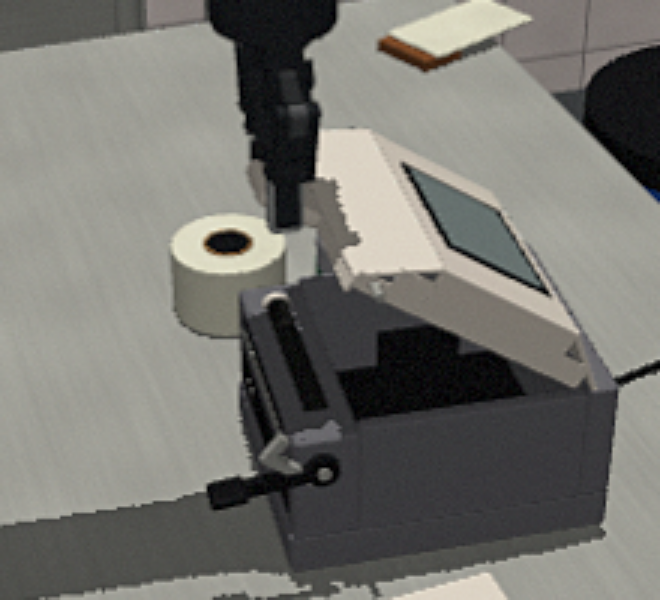

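The cover is rising with the tab still held at about (260,190), and the lever stays down. I'll carry on to 60°.

```bash
python3 - <<'E'
from plant import robot
from h import *
np.set_printoptions(precision=3,suppress=True)
s=robot.sense();p=np.array(s['tcp_pos'])
ex=np.array([np.cos(-.098),np.sin(-.098),0]);h=p+.217*np.cos(.6)*ex-[0,0,.217*np.sin(.6)]
for a in (.75,.9,1.05):
    p=h-.217*np.cos(a)*ex+[0,0,.217*np.sin(a)]
    robot.move_straight(p,vel=.07)
    s=robot.sense();print(round(a,3),s['t'],s['tcp_pos'],s['wrist_force'],s['torque'],s['opening'])
robot.sleep(.5)
for n in ('side','top','wrist'):
    f=robot.grab_frame(n);np.savez(f'pics/e_{n}.npz',**f);cv2.imwrite(f'pics/e_{n}.png',f['image'][:,:,::-1])
    if n=='side':cv2.imwrite('pics/e_sidez.png',cv2.resize(f['image'][130:330,210:430],None,fx=3,fy=3)[:,:,::-1])
s=robot.sense();print(s['t'],s['tcp_pos'],s['wrist_force'])
E
```

```text
0.75 13.95 [ 0.534 -0.021  0.258] [-0.548 -1.877 -2.683] [-0.505 -0.024 -0.065] 0.5107493560079004
0.9 14.5667 [ 0.558 -0.024  0.28 ] [ 0.656 -2.915 -3.979] [-0.709 -0.034 -0.127] 0.5045731853789296
1.05 15.1833 [ 0.585 -0.026  0.298] [-0.723 -3.126 -4.495] [-0.945 -0.049 -0.118] 0.5061580379336594
15.8333 [ 0.585 -0.026  0.298] [ 1.701 -4.349 -7.088]
```

View pics/e_sidez.png

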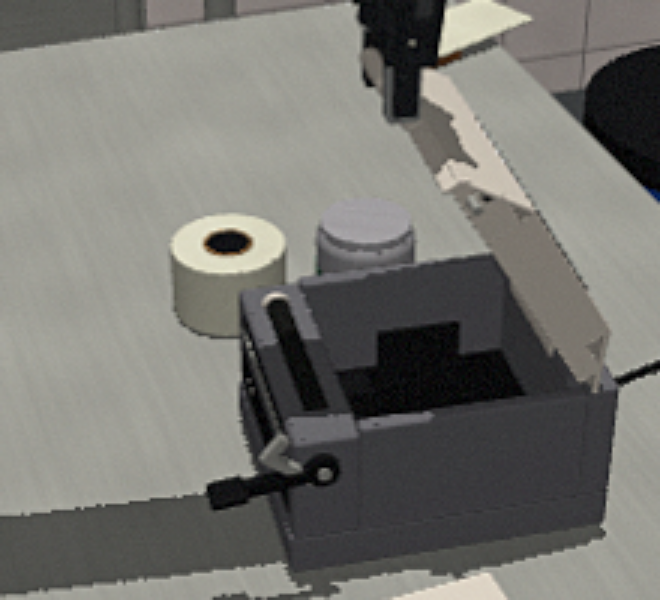

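View pics/e_wrist.png

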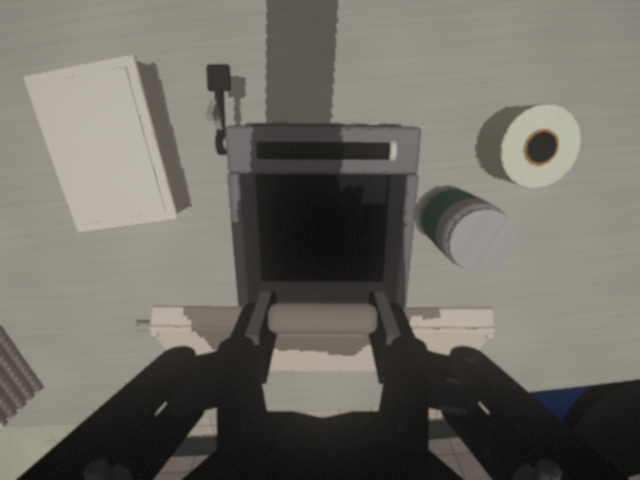

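View pics/e_top.png

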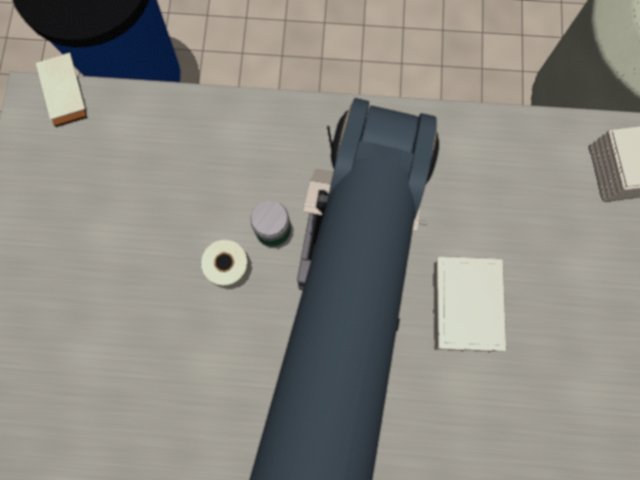

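Cover up, the tab is held at (322,318) in the wrist view and the lever is still down. The roll, tin and tub haven't visibly moved in the top view. I'll measure the cover angle from the side depth and compare the bystander positions.

```bash
python3 - <<'E'
from plant import robot
from h import *
np.set_printoptions(precision=4,suppress=True)
S=np.load('pics/e_side.npz');C=cloud(S)
ex=np.array([np.cos(-.098),np.sin(-.098),0]);ey=np.array([.098,.995,0]);h=np.array([.4775,-.015,.118])+.217*ex
Q=np.stack([(C-h)@ex,(C-h)@ey,C[...,2]-.118],-1)
S0=np.load('pics/side0.npz');Q0c=cloud(S0);Q0=np.stack([(Q0c-h)@ex,(Q0c-h)@ey,Q0c[...,2]-.118],-1)
def lower(Q,im,n):
    m=(abs(Q[...,1]+.075)<.025)&(im.min(2)>60)&(Q[...,0]>-.23)&(Q[...,0]<.08)&(Q[...,2]>.0)&(Q[...,2]<.3)
    P=Q[m][:,[0,2]]; r=np.hypot(*P.T);k=r>.06; P=P[k]; a=np.arctan2(P[:,1],-P[:,0]); print(n,k.sum(),'polar angle pct',np.percentile(a,[1,5,50,95,99]),'r',np.percentile(np.hypot(*P.T),[1,99]))
lower(Q0,S0['image'],'shut');lower(Q,S['image'],'open')
T0=np.load('pics/top0.npz');T1=np.load('pics/e_top.npz')
d=cv2.absdiff(T0['image'],T1['image']).max(2)
for n,(u,v,w) in dict(roll=(224,262,26),tin=(271,222,22),tub=(470,304,50)).items(): print(n,(d[v-w:v+w,u-w:u+w]>40).mean())
W=np.load('pics/e_wrist.npz');CW=cloud(W)
x,y=218,77;P=depth(W,[(x,y)])[0];print('pad now',P,'pivot->pad angle below level',np.degrees(np.arctan2(.095-(P[2]-.0),.0595)))
for i in range(4):
    robot.sleep(.3);s=robot.sense();print(s['t'],s['tcp_pos'],s['wrist_force'],s['torque'],s['opening'])
E
```

```text
shut 1907 polar angle pct [0.0099 0.0341 0.2122 0.5144 0.6037] r [0.0616 0.1923]
open 1394 polar angle pct [0.0064 0.9994 1.1227 1.3579 1.4732] r [0.062  0.2694]
roll 0.0
tin 0.0
tub 0.0
pad now [ 0.45   -0.1092  0.091 ] pivot->pad angle below level 3.853787240992727
16.1333 [ 0.585  -0.0264  0.2984] [ 2.2115 -4.8382 -5.6898] [-1.1439 -0.2629 -0.0328] 0.5045226194852382
16.4333 [ 0.5849 -0.0264  0.2984] [ 1.9558 -4.5679 -5.9088] [-1.1944 -0.3028 -0.0985] 0.5090562020416897
16.7333 [ 0.5849 -0.0264  0.2984] [ 1.8567 -4.0064 -5.5016] [-1.1565 -0.3364 -0.0326] 0.5039051305315763
17.0333 [ 0.585  -0.0264  0.2984] [ 1.1821 -4.7989 -6.4702] [-1.147  -0.2663 -0.0533] 0.5049450752220972
```

```bash
python3 - <<'E'
from h import *
np.set_printoptions(precision=4,suppress=True)
ex=np.array([np.cos(-.098),np.sin(-.098),0]);ey=np.array([.098,.995,0]);h=np.array([.4775,-.015,.118])+.217*ex
W=np.load('pics/e_wrist.npz');C=cloud(W)
for f,n in ((np.load('pics/side0.npz'),'shut'),(np.load('pics/e_side.npz'),'open')):
    C=cloud(f);x,y,z=(C-h)@ex,(C-h)@ey,C[...,2]-.118
    m=(y<-.04)&(y>-.1)&(f['image'].min(2)>60)&(x>-.23)&(x<.06)&(z>.004)&(z<.3)
    r=np.hypot(x,z)[m];a=np.arctan2(z,-x)[m]
    if n=='open': r,a=r[a>.6],a[a>.6]
    for r0 in (.08,.1,.12,.14,.16,.18): 
        k=abs(r-r0)<.01; print(n,r0,k.sum(),np.percentile(a[k],[1,4,50,96,99]) if k.sum()>20 else '')
P=depth(W,[(300,312),(322,318),(345,312),(322,308),(322,328)])
for p in P: q=p-h;print('tab tip',p,np.arctan2(q[2],-q@ex),np.hypot(q[2],q@ex))
E
```

```text
shut 0.08 321 [0.059  0.0823 0.422  0.5383 0.566 ]
shut 0.1 311 [0.0522 0.0796 0.3381 0.4061 0.4177]
shut 0.12 307 [0.0425 0.0569 0.2807 0.3354 0.3451]
shut 0.14 318 [0.0303 0.0399 0.2408 0.2757 0.282 ]
shut 0.16 340 [0.0313 0.051  0.168  0.2375 0.249 ]
shut 0.18 246 [0.0468 0.0569 0.0948 0.138  0.1436]
open 0.08 184 [0.9845 0.9976 1.2061 1.447  1.4817]
open 0.1 183 [0.9951 1.0088 1.1749 1.355  1.3731]
open 0.12 195 [1.0012 1.0104 1.1522 1.2943 1.3136]
open 0.14 188 [1.0045 1.0113 1.1294 1.2482 1.2711]
open 0.16 261 [1.0072 1.0154 1.1467 1.2274 1.2335]
open 0.18 198 [0.9906 1.0106 1.078  1.1286 1.1337]
tab tip [ 0.57   -0.0329  0.3147] 1.0113112536743982 0.2321415948418338
tab tip [ 0.5727 -0.0245  0.316 ] 1.0211737346302803 0.23217269128986587
tab tip [ 0.5712 -0.0154  0.3157] 1.01142953454907 0.2332034507582975
tab tip [ 0.5694 -0.0242  0.3142] 1.0047413744580904 0.23245739662305442
tab tip [ 0.5765 -0.0249  0.3172] 1.0376938537491949 0.23126175439750468
```

Every estimate (tab tip 1.02, envelope shift 0.97-0.99) puts the cover slightly below 60°, though inside the band. I'll nudge it up about 0.04 rad to centre it, check it's steady, and hand in.

```bash
python3 - <<'E'
from plant import robot
from h import *
np.set_printoptions(precision=4,suppress=True)
ex=np.array([np.cos(-.098),np.sin(-.098),0]);ey=np.array([.098,.995,0]);h=np.array([.4775,-.015,.118])+.217*ex
p=np.array(robot.sense()['tcp_pos']);f=lambda a:-.217*np.cos(a)*ex+np.array([0,0,.217*np.sin(a)])
robot.move_straight(p+f(1.09)-f(1.05),vel=.03);robot.sleep(.8)
W=robot.grab_frame('wrist');S=robot.grab_frame('side');cv2.imwrite('pics/fin.png',S['image'][:,:,::-1])
P=depth(W,[(300,312),(322,318),(345,312),(322,308),(322,328)])
for q in P-h: print('tab tip',np.arctan2(q[2],-q@ex),np.hypot(q[2],q@ex))
C=cloud(S);x,y,z=(C-h)@ex,(C-h)@ey,C[...,2]-.118
m=(y<-.04)&(y>-.1)&(S['image'].min(2)>60)&(x>-.23)&(x<.06)&(z>.004)&(z<.3)
r=np.hypot(x,z)[m];a=np.arctan2(z,-x)[m];r,a=r[a>.6],a[a>.6]
for r0,b in zip((.12,.14,.16,.18),(.3354,.2757,.2375,.138)): print(r0,np.percentile(a[abs(r-r0)<.01],96)-b)
s=robot.sense();print(s['t'],s['tcp_pos'],s['wrist_force'],s['opening'],np.abs(s['joint_velocities']).max())
E
```

```text
tab tip 1.0487381665135123 0.23198265013485847
tab tip 1.0583588278497564 0.23319514051022192
tab tip 1.0488664812822737 0.23125321549409686
tab tip 1.0421456449646598 0.23117519799398198
tab tip 1.0745405774617642 0.23303303693570787
0.12 0.9906061838914766
0.14 1.0082388761974779
0.16 1.0272860970303699
0.18 1.0284906774817237
18.375 [ 0.5925 -0.0272  0.3026] [ 0.0814 -4.5687 -5.308 ] 0.5030384548015583 0.0013690455807727321
```

View pics/fin.png

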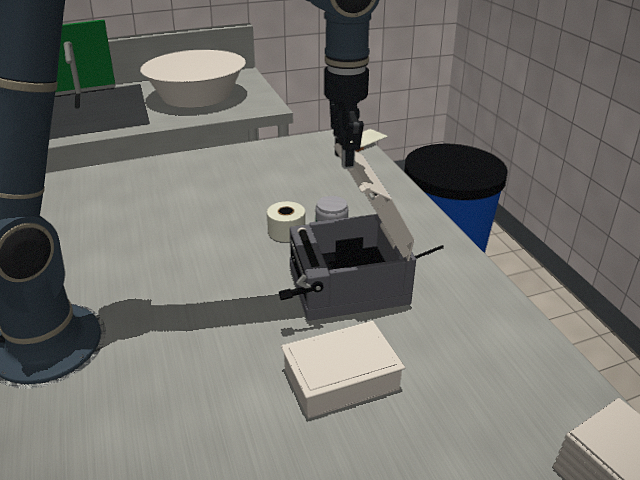

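The cover now stands at about 1.03-1.05 rad, gripped near (347,150) in the side view. The lever is down at (290,294) and the arm is still. Handing in.

```bash
python3 - <<'E'
from plant import robot
robot.close_job()
E
```

```text
the job is handed in; nothing more can be done
```

The printer's lever is pressed down, its cover is open to about 60 degrees, and the arm is still holding the cover by its tab. I handed the job in at about 18.4 s of the 51 s allowed; no verdict is reported.

**What I did:** I found the printer with the top, side and wrist cameras. With the gripper closed, I pressed the lever until it met its stop. Then I pinched the tab by its side edges at 40 N and raised the cover along its arc in small steps.

**Last checks:**
- **Cover angle:** the tab tip gives about 1.05 rad. The side-view depth of the cover gives 0.99–1.03 rad. These differ by up to 0.06 rad, but both are within the allowed 0.925–1.17.
- **Holding:** the grip opening is 43 mm on the 44 mm tab, the load on the wrist is about 7 N, and the arm is still.
- **Lever:** the pad is about 47 mm lower than at the start (48 mm expected), and the lever still looked down in the final picture.
- **Roll, tin and tub:** they showed no change in the top view taken just before the last small lift of about 2 degrees.

**Small disagreements:**
- Height estimates for the lever pad and tab from matching two views differed from the depth readings by up to 1 cm. I used the depth readings, which fitted the stated sizes.
- At the first stop, commanded as 1.05 rad, the cover measured about 1.0 rad, so I raised it slightly before handing in.

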